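# Third hand at the board test fixture

## Robot

A 6-joint arm with a two-finger parallel gripper is mounted at the origin on a cart in front of the work surface, level with it; the furniture and walls round the work are solid. World frame = base frame: x ahead of the robot, y to its left, z up, the work surface at z = 0. Lengths are in m, angles in degrees, forces in N, time in s.
With the tool pointing down it reaches from about 0.3 to 0.75 m from the base axis. Payload 8.5 kg.
Tool frame: the origin (TCP) lies at the very end of the fingers, on their centre line; the grasp point (between the pads) lies 19 mm behind it; z points along the fingers, y is the direction in which the jaws open and shut (so a half turn about z gives the same grasp; the last joint's range is limited). The gripper opens to 85 mm and grips with 20 to 120 N. Pads are 22 mm wide; open, the fingers measure 114 mm over their backs; the gripper's body (76 mm by 85 mm) begins 54 mm behind the grasp point. The pads swing forward as they close: fully open they stand 13 mm farther back than shut.
Start: joints at [62.607, 21.807, 74.336, -0, 83.858, -12.336], TCP at [0.143, 0.531, 0.231] pointing down, gripper open.
Joint ranges: [-178.18, 178.18], [-50.72, 133.34], [12.68, 142.11], [-81.47, 261.47], [9.98, 163.14], [-165.26, 165.26]. Speed limits (degrees/s): [136.94, 136.94, 180, 180, 180, 180].

## Interface

Orientations are given as a 3x3 rotation matrix whose columns are the frame's x, y, z axes.
In Python, from rig import env, vision, close_job, spotter gives the robot as it stands. The module is installed in compiled form; this text tells all that it offers.
- The arm moves only by the tool jog_arm, never from a script. Its argument "plan" is a list that holds one entry, the list of rows, each a list of 6 numbers: the shift along the tool's x, y, z in units of 40 mm (1.0 is 40 mm), then the turn, a rotation vector about the tool's x, y, z in units of 0.15 rad (1.0 is 0.15 rad). A call has 1 to 10 rows; each row shifts and turns the commanded pose from where the row before left it, along the tool's axes as they then stand; what a row does not reach is not made up. A row lasts 1/10 s, in which the tool goes at most 50 mm and 8.59 degrees, less where a joint would pass 70% of its speed; a pose out of reach is approached as far as the arm can. A call with a number of a shift or a turn outside -1 to 1 is refused whole. A call with a gripper value outside its range is refused whole. "grip" is the opening, from -1 (shut) to 1 (fully open), set as the call begins (left out, the last holds). The fingers move at their own pace and stop on an object; "squeeze" is the grip in N (left out, the last holds). Time passes only in rows, so rows that do not move let the fingers close. It gives the time, the measured TCP pose, the force and the opening at its end, in the units of the state.
- env.observe(): the state, without advancing time (a new reading comes with each control period).
- vision.get_image(name): name is "scene" or "top" or "wrist"; returns (picture, depth): 420x560x3 uint8, red, green, blue; 420x560 float32, m along the optical axis (not along the pixel's ray), 0 where there is no reading.
- vision.camera_info(name): a dict with "fx", "fy", "cx", "cy" (pixels), "k1" (the pictures are not rectified: a ray, as slopes to the right and down, at radius r is drawn at 1 + k1 r^2 times it, then the intrinsics apply), "rvec" (rotation vector, rad) and "tvec" (3), from world to camera coordinates, as OpenCV has them. Camera axes: x right, y down, z forward; pixel columns grow to the right and rows downward; lengths in m; the calibration is good to about 2 mm. A picture is of the moment at which its call begins: read the wrist's pose just before it. camera_info takes no time and is no camera call; for the wrist camera it gives the pose at the moment of the call.
- close_job(): hands the job in, once; it reports no verdict.
Trained networks look in the newest picture that a camera, given by its name, has taken for a name from the list of things; names that differ only in an ending like _2 or _b are one class to them, and where a whole thing is asked for, a point or a joint stands for the part that bears it (a point fixed in the world has none). Each returns a list of dicts, best first, with "score" (0 to 1); they miss things now and then, are a little off and sometimes report something else, mostly with a low value. They report only what shows in the picture. A call takes as long as a camera call. They do not tell look-alikes from the thing itself.
- spotter.trace(camera, query): "pixels" (420x560 bool, what is visible of it) and "rect" ([left, top, right, bottom] in pixels, round what is visible of it).
The state is a dict: "time_s": time; "q": joint angles; "qvel": joint speeds; "joint_efforts": joint torques, N m; "position": TCP position; "tool_rot": TCP orientation; "ft_force": force on the tool from outside, world axes, zero at the start; "wrist_torque": the same for the moment, N m; "grip_width": finger opening in m.
Only numpy, scipy, OpenCV 4.12 (cv2) and the standard library are available. Lean on these libraries where they do the work, as an engineer would, in place of code of your own. Each camera call takes 0.05 s, during which the arm holds its last target.

## Task

Pick up the blue circuit board (its heatsink makes a good handle) and put it over the two guide pins of the test fixture, green terminal-block end towards the fixture end that carries the black header, so that it rests on the spring-loaded plate. Then press it down with a steady push of about 10 N against the springs, and finish while still holding it down like that: I will swing the hold-down clips over its edges and tighten them. Don't ram the plate, and leave the other things on the bench where they are.

Things in the scene. Friction and masses are not known exactly. Their poses are not given: they have to be found in the camera images.
- board: blue circuit board, 70 mm (its x) by 100 mm (its y), 2 mm thick, about 0.12 kg, lying face up on the bench. Origin at the centre of its underside, z up. A silver finned heatsink stands in its middle. A green terminal block (top 15 mm up) is at the +y end, two round capacitors (up to 18 mm) at the -y end.
- sink_top (a point): centre of the heatsink's top, 24 mm above the board's underside, over its middle. The heatsink measures 34 mm along the board's x and 40 mm along y; grip it across the 34 mm (fingers closing along the board's x): beside it there, within 12 mm of the middle in y, nothing stands above the board.
- hole_a (a point): centre of locating hole A, 8 mm diameter, gold ring, beside the green terminal block; on the underside at board x -26, y +42 mm. It belongs on pin A.
- hole_b (a point): centre of locating hole B, 8 mm diameter, gold ring, at the other end; on the underside at board x +18, y -42 mm. It belongs on pin B. Turned half round, the board does not fit.
- fixture: grey board test fixture, aluminium deck, fixed to the bench, 114 mm (x) by 174 mm (y); origin at the centre of its foot, z up; a black box header sticks out of its +y end. Two steel guide pins stand on it; between them a brown plate floats on springs. At each end (69 to 81 mm off in y) a hold-down clip, top 74 mm up, is swung aside. The seated board has its yaw and is centred on it.
- pin_a (a point): tip of guide pin A, at the header end (fixture x -26, y +42 mm), 73 mm above the bench; pin 6 mm diameter, its last 7 mm tapering to a rounded point.
- pin_b (a point): tip of guide pin B, same shape and height, at the other end (fixture x +18, y -42 mm).
- rest (a point): middle between the tops of the two black rest rails of the floating plate, moving with it; 59 mm above the bench with the plate fully up. The board's underside rests at this height.
- plate: brown floating plate of the fixture, 88 by 124 by 5 mm, with two black rest rails, 7 by 58 mm, 4 mm high, along y at fixture x -29 and +29 mm, on which the board lies. Origin: centre of its underside, 50 mm above the bench when up.
- plate_travel (a joint): how far the floating plate is pressed down, m: 0 fully up, 0.009 hard stop. A push of about 3 N starts it moving, then it takes 1.5 N more for each mm (10 N at about 4.7 mm), the board's weight (1.2 N) included. Rubbing on the pins may take 1 or 2 N.
- multimeter: orange and black multimeter, 132x66x39 mm; leave alone
- screwdriver: red screwdriver, 159 mm long; leave alone
- green_board: green circuit board with relays, 52x72x15 mm; leave alone
- spare_board: small green circuit board, 42x58x17 mm; leave alone
- cutters: orange side cutters, 131 mm long; leave alone
- tweezers: steel tweezers, 126 mm long; leave alone
- lead_box: small white cardboard box, 42x60x32 mm; leave alone
- clip_r: red crocodile clip, 52 mm long; leave alone
- clip_k: black crocodile clip, 52 mm long; leave alone
- pen: white marker pen, 135 mm long; leave alone
Things that resemble listed ones, but are neither listed nor needed, are in the scene too. What is shaped like the board but pink is not meant.

How it is judged (in metres and radians):
On the way, in this order (a step that is already met when the one before it is completed fails the run):
1. the board is carried clear of the bench (height (world z) of board above 0.04 m and contact force between the fingers and board above 1 N), for 0.1 s.
2. the board is down over both guide pins, at the plate (horizontal distance between hole_a and pin_a below 0.003 m and horizontal distance between hole_b and pin_b below 0.003 m and z of board in the frame of rest below 0.004 m and angle between board's own z axis and vertical below 0.1 rad), for 0.1 s.
At the end, for the whole second after the job is handed in: Both holes of the board are on their own pins (within 3 mm), the board lies level (0.06 rad) on the rails, the fingers hold it down with 6 to 15 N on the rails, the plate floating between its stops (pressed 1.5 to 8.5 mm), everything still (horizontal distance between hole_a and pin_a below 0.003 m and horizontal distance between hole_b and pin_b below 0.003 m and z of board in the frame of rest between -0.003 and 0.003 m and angle between board's own z axis and vertical below 0.06 rad and contact force between board and plate between 6 and 15 N and value of joint plate_travel between 0.0015 and 0.0085 m and contact force between the fingers and board above 3 N and linear speed of board below 0.01 m/s); the arm keeps its last pose, push and grip.
It fails at once if the plate is rammed: more than 30 N on the rails (contact force between board and plate above 30 N).
It fails at once if another thing on the bench is displaced by more than 3 cm (distance of any of multimeter, screwdriver, green_board, spare_board, cutters, tweezers, lead_box, clip_r, clip_k, pen from where it was at the start of the episode above 0.03 m).
It also fails if it takes over 42 s, if anything falls off the work surface, if the arm or the gripper's body presses on something with over 40 N, if the wrist force passes 120 N, or if a joint passes its speed limit or range.

## Working session

There is one attempt and no reset: what is moved stays moved. The work goes in short steps, Python scripts to look and compute and a tool call to move; the robot and the scene stay as the last step left them, time stands still between calls to the robot, and variables do not carry over. Pictures are saved under pics/ and viewed, and the job is handed in when it is done.

Besides the shell and the picture viewer there is one more tool, called by a JSON object that holds its "method" and its "body", one argument or row to a line. jog_arm: Moves the arm, as the interface text tells. Its arguments: {"type":"object","properties":{"plan":{"type":"array"},"grip":{"type":"number"},"squeeze":{"type":"number"}},"required":["plan"]}

```bash
mkdir -p pics; cat > h.py <<'E'
import numpy as np, cv2, json
from rig import env, vision, close_job, spotter
def cam(n):
    c=vision.camera_info(n); R=cv2.Rodrigues(np.array(c['rvec'],float))[0]; t=np.array(c['tvec'],float).ravel(); return c,R,t
def rays(c,px):
    px=np.atleast_2d(px).astype(float)
    d=np.stack([(px[:,0]-c['cx'])/c['fx'],(px[:,1]-c['cy'])/c['fy']],1)
    u=d.copy()
    for _ in range(20): u=d/(1+c['k1']*(u**2).sum(1,keepdims=True))
    return np.c_[u,np.ones(len(u))]
def toworld(C,px,depth):
    c,R,t=C; return (rays(c,px)*np.reshape(depth,(-1,1))-t)@R
def onplane(C,px,z):
    c,R,t=C; d=rays(c,px)@R; o=-R.T@t
    return o+d*((z-o[2])/d[:,2:3])
def project(C,P):
    c,R,t=C; p=np.atleast_2d(P)@R.T+t; u=p[:,:2]/p[:,2:]; u=u*(1+c['k1']*(u**2).sum(1,keepdims=True))
    return u*[c['fx'],c['fy']]+[c['cx'],c['cy']]
def save(n,im): cv2.imwrite('pics/'+n,im[:,:,::-1])
E
python3 - <<'E'
from h import *
s=env.observe(); print({k:np.round(v,3).tolist() for k,v in s.items()})
for n in ['scene','top']:
    im,d=vision.get_image(n); save(n+'0.png',im); np.savez(''+n+'0.npz',im=im,d=d)
    for q in ['board','fixture']:
        for r in spotter.trace(n,q): print(n,q,round(r['score'],2),r['rect'],r['pixels'].sum())
    C=cam(n); print(n,C[0],(-C[1].T@C[2]).round(3))
E
```

```text
{'time_s': 0.0, 'q': [62.608, 21.841, 74.384, 0.0, 83.86, -12.335], 'qvel': [0.048, 0.105, 0.037, 0.043, -0.033, 0.043], 'joint_efforts': [-0.0, -44.846, -23.127, -0.0, 0.005, -0.0], 'position': [0.143, 0.531, 0.231], 'tool_rot': [[-0.966, 0.26, -0.001], [0.26, 0.966, -0.001], [0.0, -0.001, -1.0]], 'ft_force': [0.727, 0.372, -0.323], 'wrist_torque': [0.008, -0.042, 0.035], 'grip_width': 0.085}
scene board 0.96 [191.7, 196.1, 218.7, 218.1] 344
scene board 0.58 [224.9, 143.1, 243.8, 158.3] 219
scene board 0.31 [132.7, 185.0, 167.7, 200.9] 192
scene fixture 0.58 [281.5, 249.6, 340.8, 300.9] 1973
scene {'fx': 381.3450898684901, 'fy': 381.3450898684901, 'cx': 277.9963920612785, 'cy': 212.1739475509143, 'k1': 0.022147451592445067, 'rvec': array([ 2.22876149, -1.08239068,  0.38328802]), 'tvec': array([-0.42199502,  0.3638034 ,  1.10153904])} [-0.071 -0.609  1.071]
top board 0.94 [169.5, 142.8, 197.3, 172.4] 420
top board 0.61 [200.9, 227.2, 227.8, 245.6] 480
top board 0.23 [285.3, 174.0, 308.8, 195.1] 267
top fixture 0.59 [314.0, 230.8, 364.6, 262.0] 1529
top fixture 0.31 [201.6, 228.7, 231.2, 246.6] 492
top {'fx': 484.53408487363174, 'fy': 484.53408487363174, 'cx': 285.5810440464554, 'cy': 211.8842914631696, 'k1': 0.05883551349450861, 'rvec': array([ 2.20974187, -2.14634508,  0.07397923]), 'tvec': array([-0.10010917,  0.58729989,  1.81828384])} [ 0.45  -0.101  1.857]
```

View pics/scene0.png

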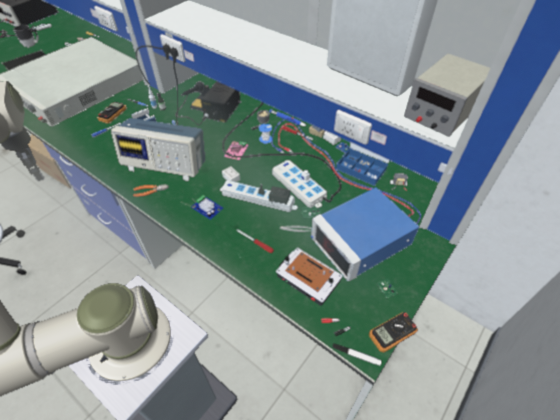

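View pics/top0.png

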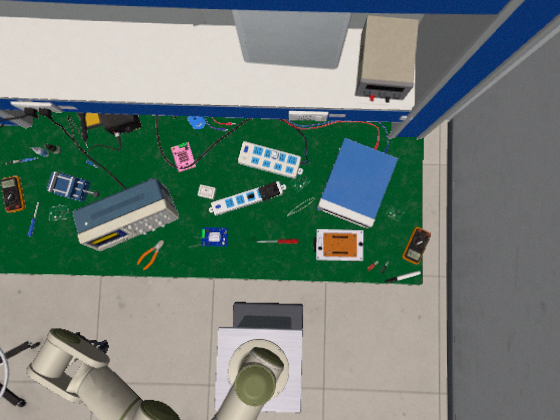

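```bash
python3 - <<'E'
from h import *
for n,b in [('top',(155,130,375,270)),('scene',(120,130,350,310))]:
    z=np.load(n+'0.npz'); l,t,r,bb=b
    save(n+'0c.png',cv2.resize(z['im'][t:bb,l:r],None,fx=3.4 if n=='top' else 3.2,fy=3.4 if n=='top' else 3.2,interpolation=cv2.INTER_CUBIC))
C=cam('top');z=np.load('top0.npz')
for p in [(183,157),(214,236),(297,184),(339,246)]:
    print(p,toworld(C,p,z['d'][p[1],p[0]]).round(3))
E
```

```text
(183, 157) [[0.789 0.315 0.024]]
(214, 236) [[0.491 0.186 0.018]]
(297, 184) [[ 0.7   -0.124  0.006]]
(339, 246) [[ 0.466 -0.284  0.059]]
```

View pics/top0c.png

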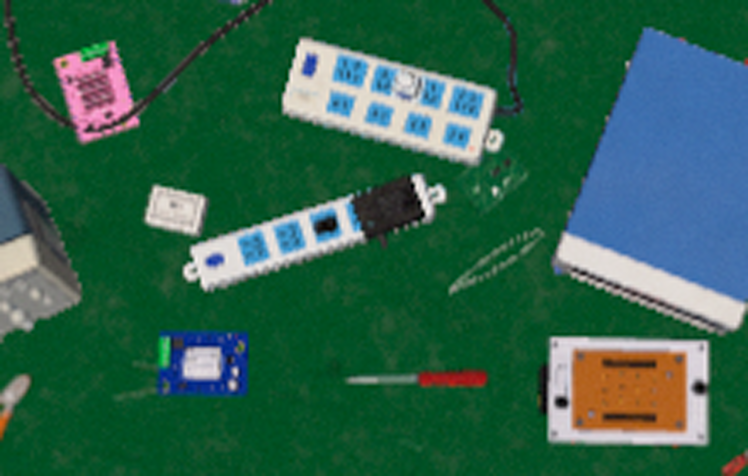

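View pics/scene0c.png

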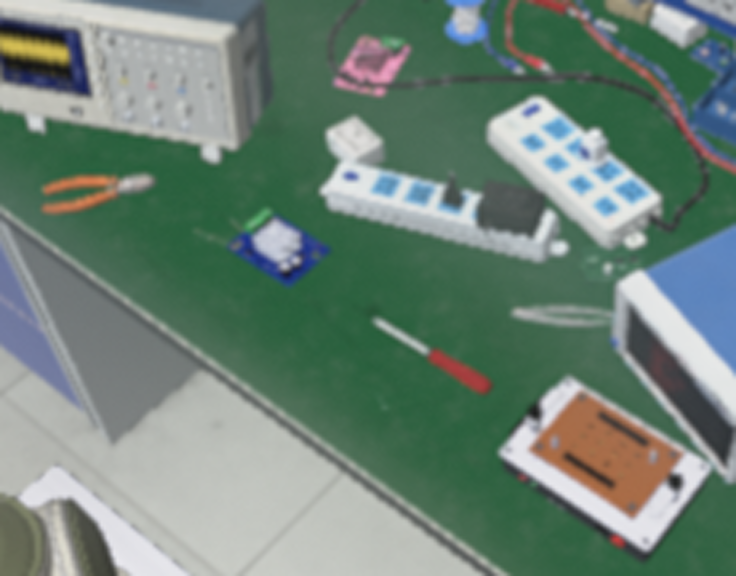

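{"method": "jog_arm", "body": {
  "plan": [
    [[0,0,0,0,0,0.97],[0,0,0,0,0,0.97],[0,0,0,0,0,0.97],[0,0,0,0,0,0.97],[0,0,0,0,0,0.97],[0,0,0,0,0,0.97],[0,0,0,0,0,0.97],[0,0,0,0,0,0.97],[0,0,0,0,0,0.96],[-0.5,0,0,0,0,0]]
  ],
  "grip": 1
}}

```text
time_s: 1.3
position: [0.143, 0.5119, 0.2308]
tool_rot: [[0.004, 1.0, -0.0], [1.0, -0.004, 0.0], [0.0, -0.0, -1.0]]
ft_force: [-0.3, 0.1, -0.1]
grip_width: 0.0856
```

{"method": "jog_arm", "body": {
  "plan": [
    [[-1,0,0,0,0,0],[-1,0.5,0,0,0,0],[-1,0.8,0,0,0,0],[-0.8,0.8,0,0,0,0],[-0.8,0.8,0,0,0,0],[-0.8,0.8,0,0,0,0],[-0.8,0.8,0,0,0,0],[-0.8,0.8,0,0,0,0],[-0.6,0.8,0,0,0,0],[0,0,0,0,0,0]]
  ]
}}

```text
time_s: 2.3
position: [0.3892, 0.2056, 0.2312]
tool_rot: [[0.005, 1.0, 0.001], [1.0, -0.005, -0.001], [-0.001, 0.001, -1.0]]
ft_force: [-0.2, 1.3, 0.7]
grip_width: 0.0854
```

```bash
python3 - <<'E'
from h import *
s=env.observe(); print(s['time_s'],s['position'].round(4),s['tool_rot'].round(3).tolist(),s['ft_force'].round(2))
C=cam('wrist'); print(C[0]['fx'],C[0]['k1'],(-C[1].T@C[2]).round(3),C[1].round(2).tolist())
im,d=vision.get_image('wrist'); save('w1.png',im); np.savez('w1.npz',im=im,d=d)
for r in spotter.trace('wrist','board'): print(round(r['score'],2),r['rect'],r['pixels'].sum())
E
```

```text
2.3 [0.3892 0.2056 0.2312] [[0.005, 1.0, 0.001], [1.0, -0.005, -0.001], [-0.001, 0.001, -1.0]] [-0.21  1.28  0.7 ]
291.30327064700504 -0.06357023402397134 [0.39  0.285 0.375] [[1.0, -0.0, 0.0], [-0.0, -0.95, 0.31], [-0.0, -0.31, -0.95]]
0.69 [330.4, 156.7, 382.9, 228.5] 3751
0.68 [552.1, 77.6, 560.0, 129.9] 198
```

View pics/w1.png

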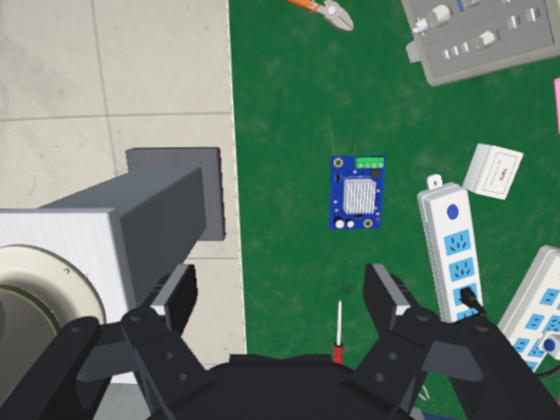

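```bash
python3 - <<'E'
from h import *
z=np.load('w1.npz'); im=z['im'];d=z['d']; C=cam('wrist')
save('w1c.png',cv2.resize(im[145:240,315:400],None,fx=6,fy=6,interpolation=cv2.INTER_CUBIC))
hsv=cv2.cvtColor(im,cv2.COLOR_RGB2HSV)
m=((hsv[...,0]>105)&(hsv[...,0]<130)&(hsv[...,1]>120)).astype(np.uint8); m[:, :320]=0;m[:,395:]=0;m[:145]=0;m[240:]=0
m=cv2.morphologyEx(m,cv2.MORPH_CLOSE,np.ones((3,3)))
c=max(cv2.findContours(m,0,2)[0],key=cv2.contourArea)
P=onplane(C,cv2.convexHull(c)[:,0,:],0.002)[:,:2]*1000
r=cv2.minAreaRect(P.astype(np.float32)); print(r)
# heatsink top from depth
ys,xs=np.mgrid[145:240,315:400]; W=toworld(C,np.c_[xs.ravel(),ys.ravel()],d[145:240,315:400].ravel())
k=(W[:,2]>0.018)&(W[:,0]>0.44)
print(k.sum(),np.percentile(W[k],[2,50,98],axis=0).round(4).tolist(), W[k].mean(0))
k=abs(W[:,2])<0.005; print('bench/board z',np.median(W[k][:,2]))
E
```

```text
((487.55859375, 189.18223571777344), (69.91281127929688, 99.5363540649414), 1.2590713500976562)
747 [[0.4611, 0.1513, 0.0182], [0.4866, 0.189, 0.0231], [0.5039, 0.2093, 0.0257]] [0.48540923 0.18740817 0.02240727]
bench/board z 0.0013711820557547874
```

View pics/w1c.png

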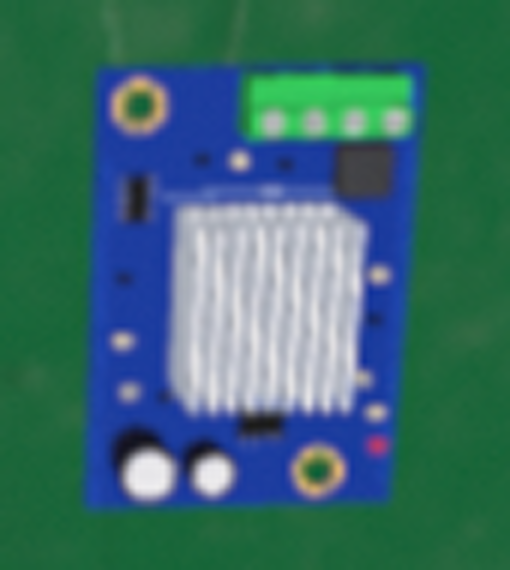

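```bash
python3 - <<'E'
from h import *
C=cam('wrist')
f=lambda x,y:(315+(x+.5)/6-.5,145+(y+.5)/6-.5)
A,B=onplane(C,[f(138,105),f(318,470)],0.002)[:,:2]
v=B-A; print(A,B,np.hypot(*v)); yaw=np.arctan2(v[1],v[0])-np.arctan2(-84,44); print(np.degrees(yaw))
c,s=np.cos(yaw),np.sin(yaw); R=np.array([[c,-s],[s,c]])
print(A-R@[-.026,.042],B-R@[.018,-.042])
q=onplane(C,[f(98,68),f(425,66),f(390,500),f(87,505)],0.002)[:,:2]; print(q, q.mean(0))
E
```

```text
[0.46029973 0.23062119] [0.50664336 0.14737704] 0.09527496582076006
1.4595593226262662
[0.48736109 0.18929707] [0.4875794  0.18890493]
[[0.45133168 0.23845933]
 [0.52151482 0.23929401]
 [0.52414654 0.13995666]
 [0.45398216 0.13890773]] [0.4877438  0.18915443]
```

```bash
python3 - <<'E'
from h import *
z=np.load('w1.npz');d=z['d'];C=cam('wrist')
ys,xs=np.mgrid[255:420,100:480]; W=toworld(C,np.c_[xs.ravel(),ys.ravel()],d[255:420,100:480].ravel())
k=(d[255:420,100:480].ravel()>0)&(W[:,2]>0.2)
for s in [W[k&(xs.ravel()<280)],W[k&(xs.ravel()>280)]]: print(np.percentile(s[:,2],[0,1,5]), s[s[:,2].argsort()[:300]].mean(0))
E
```

```text
[0.24424467 0.25097662 0.26273857] [0.34271785 0.21111459 0.25060794]
[0.24469053 0.25139502 0.2641675 ] [0.43069947 0.21126376 0.25054686]
```

{"method": "jog_arm", "body": {
  "plan": [
    [[-0.1,0.6,0.5,0,0,-0.1],[-0.1,0.6,0.5,0,0,-0.09],[-0.1,0.6,0.5,0,0,0],[-0.1,0.6,0.5,0,0,0],[-0.01,0.06,0.5,0,0,0],[0,0,0.8,0,0,0],[0,0,0.7,0,0,0],[0,0,0.2,0,0,0],[0,0,0,0,0,0],[0,0,0,0,0,0]]
  ]
}}

```text
time_s: 3.4
position: [0.4851, 0.1941, 0.0646]
tool_rot: [[-0.029, 1.0, 0.002], [1.0, 0.029, 0.0], [0.0, 0.002, -1.0]]
ft_force: [-0.5, -0.1, 0.4]
grip_width: 0.0853
```

```bash
python3 - <<'E'
from h import *
s=env.observe(); print(s['time_s'],s['position'].round(4),s['tool_rot'].round(4).tolist(),s['ft_force'].round(2))
C=cam('wrist'); 
im,d=vision.get_image('wrist'); save('w2.png',im); np.savez('w2.npz',im=im,d=d)
E
```

```text
3.4 [0.4851 0.1941 0.0646] [[-0.0294, 0.9996, 0.0019], [0.9996, 0.0294, 0.0003], [0.0003, 0.0019, -1.0]] [-0.46 -0.06  0.43]
```

View pics/w2.png

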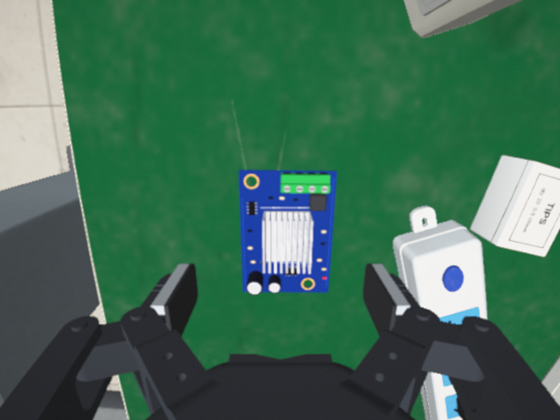

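```bash
cat >> h.py <<'E'
def poseholes(C,pa,pb,z,c0=((-.026,.042),(.018,-.042))):
    A,B=onplane(C,[pa,pb],z)[:,:2]
    v=B-A; yaw=np.arctan2(v[1],v[0])-np.arctan2(-84,44)
    c,s=np.cos(yaw),np.sin(yaw); R=np.array([[c,-s],[s,c]])
    ctr=((A+B)/2-R@[-.004,0]); return ctr,np.degrees(yaw),np.hypot(*v)
E
python3 - <<'E'
from h import *
z=np.load('w2.npz');im=z['im']
save('w2c.png',cv2.resize(im[165:300,230:345],None,fx=4.4,fy=4.4,interpolation=cv2.INTER_CUBIC))
C=cam('wrist')
hsv=cv2.cvtColor(im,cv2.COLOR_RGB2HSV)
m=((hsv[...,0]>12)&(hsv[...,0]<32)&(hsv[...,1]>80)&(hsv[...,2]>90))
for (x,y) in [(251,182),(308,284)]:
    yy,xx=np.nonzero(m[y-9:y+10,x-9:x+10]); print(len(xx),xx.mean()+x-9,yy.mean()+y-9,(xx.min()+xx.max())/2+x-9,(yy.min()+yy.max())/2+y-9)
print(poseholes(C,(251.5,182),(308,284),.002))
E
```

```text
95 251.07368421052632 180.90526315789475 251.0 181.0
64 307.265625 283.46875 307.0 283.5
(array([0.49128702, 0.18542539]), np.float64(1.2147433167587074), np.float64(0.09527571695108959))
```

View pics/w2c.png

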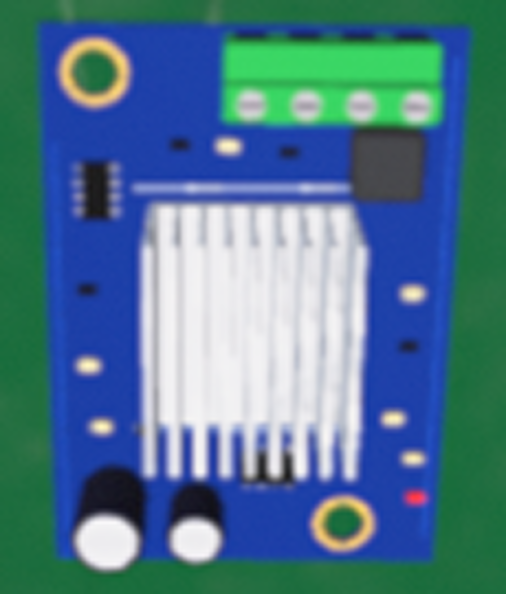

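```bash
python3 - <<'E'
from h import *
for i in range(2):
    s=env.observe(); C=cam('wrist'); print(s['time_s'],s['position'].round(4),(-C[1].T@C[2]).round(4)); im,d=vision.get_image('wrist')
print(poseholes(C,(251,181),(307.4,283.5),.002))
z=d; ys,xs=np.mgrid[205:275,255:320]; W=toworld(C,np.c_[xs.ravel(),ys.ravel()],d[205:275,255:320].ravel()); k=(W[:,2]>.021)&(W[:,2]<.027); print(np.percentile(W[k],[1,50,99],axis=0).round(4))
E
```

```text
3.45 [0.4853 0.194  0.0648] [0.483  0.2733 0.2083]
3.5 [0.4853 0.1938 0.0647] [0.483  0.2732 0.2083]
(array([0.49087604, 0.18589594]), np.float64(1.0423016995242638), np.float64(0.09542115484860447))
[[0.4735 0.1674 0.0214]
 [0.4907 0.1884 0.0248]
 [0.5073 0.207  0.0262]]
```

{"method": "jog_arm", "body": {
  "plan": [
    [[-0.09,0.06,0.2,0,0,0.05],[-0.09,0.07,0.3,0,0,0],[0,0,0.4,0,0,0],[0,0,0.35,0,0,0],[0,0,0.19,0,0,0],[0,0,0,0,0,0],[0,0,0,0,0,0]]
  ]
}}

```text
time_s: 4.25
position: [0.4904, 0.1863, 0.0058]
tool_rot: [[-0.021, 1.0, 0.0], [1.0, 0.021, -0.0], [-0.0, 0.0, -1.0]]
ft_force: [0.0, 0.0, 1.4]
grip_width: 0.0852
```

{"method": "jog_arm", "body": {
  "plan": [
    [[0,0,0,0,0,0],[0,0,0,0,0,0],[0,0,0,0,0,0],[0,0,0,0,0,0],[0,0,0,0,0,0],[0,0,0,0,0,0],[0,0,0,0,0,0],[0,0,0,0,0,0]]
  ],
  "grip": -1,
  "squeeze": 50
}}

```text
time_s: 5.05
position: [0.4904, 0.1864, 0.0062]
tool_rot: [[-0.021, 1.0, 0.001], [1.0, 0.021, 0.0], [0.0, 0.001, -1.0]]
ft_force: [-0.9, -0.8, 5.8]
grip_width: 0.0327
```

```bash
python3 - <<'E'
from h import *
s=env.observe(); print(s['time_s'],s['position'].round(4),s['tool_rot'].round(4).tolist(),s['ft_force'].round(2),s['grip_width'])
im,d=vision.get_image('wrist'); save('w3.png',im)
E
```

```text
5.05 [0.4904 0.1864 0.0062] [[-0.0211, 0.9998, 0.0009], [0.9998, 0.0211, 0.0001], [0.0001, 0.0009, -1.0]] [-0.89 -0.82  5.79] 0.03266567598324782
```

View pics/w3.png

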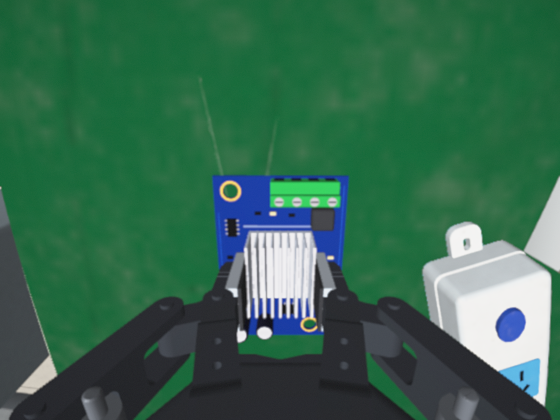

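{"method": "jog_arm", "body": {
  "plan": [
    [[0,0,-0.2,0,0,0],[0,0,-0.5,0,0,0],[0,0,-0.5,0,0,0],[0,0,-0.6,0,0,0],[0,0,-0.6,0,0,0],[0,0,-0.6,0,0,0],[0,0,-0.5,0,0,0],[0,0,-0.3,0,0,0],[0,0,0,0,0,0],[0,0,0,0,0,0]]
  ]
}}

```text
time_s: 6.1
position: [0.4898, 0.1863, 0.1574]
tool_rot: [[-0.021, 1.0, -0.001], [1.0, 0.021, -0.0], [-0.0, -0.001, -1.0]]
ft_force: [-0.3, 0.4, -1.9]
grip_width: 0.0328
```

```bash
python3 - <<'E'
from h import *
s=env.observe(); print(s['time_s'],s['position'].round(4),s['ft_force'].round(2),s['grip_width'])
C=cam('wrist');im,d=vision.get_image('wrist'); save('w4.png',im); np.savez('w4.npz',im=im,d=d)
save('w4c.png',cv2.resize(im[160:350,190:370],None,fx=3.1,fy=3.1,interpolation=cv2.INTER_CUBIC))
# fixture from top
C=cam('top'); z=np.load('top0.npz'); d=z['d'];im=z['im']
ys,xs=np.mgrid[120:290,290:420]; W=toworld(C,np.c_[xs.ravel(),ys.ravel()],d[120:290,290:420].ravel())
k=(W[:,2]>.08)&(W[:,0]<.75)&(W[:,2]<.3); print('box',np.percentile(W[k],[0.5,50,99.5],axis=0).round(3)); 
k=(W[:,2]>.03)&(W[:,2]<.08)&(W[:,0]<.54)&(W[:,1]>-.4)
print('fix',np.percentile(W[k],[1,50,99],axis=0).round(4)); print(cv2.minAreaRect((W[k][:,:2]*1000).astype(np.float32)))
for x in np.arange(.48,.62,.02):
    k=(abs(W[:,0]-x)<.01)&(W[:,2]>.08); print(x.round(2),k.sum(), W[k].max(0) if k.any() else '')
E
```

```text
6.1 [0.4898 0.1863 0.1574] [-0.35  0.43 -1.93] 0.032803060624824555
box [[ 0.548 -0.455  0.097]
 [ 0.661 -0.336  0.109]
 [ 0.749 -0.207  0.122]]
fix [[ 0.4178 -0.3719  0.0308]
 [ 0.4734 -0.2843  0.0499]
 [ 0.5295 -0.1995  0.0722]]
((472.87384033203125, -282.907958984375), (115.5347671508789, 179.68142700195312), 0.9719228744506836)
0.48 0 
0.5 0 
0.52 0 
0.54 18 [ 0.54908668 -0.36294667  0.11792292]
0.56 109 [ 0.56989454 -0.31651625  0.12294701]
0.58 191 [ 0.58966712 -0.25974507  0.12451016]
0.6 293 [ 0.60991239 -0.20146402  0.12417446]
0.62 330 [ 0.62994769 -0.20027605  0.12327835]
```

View pics/w4c.png

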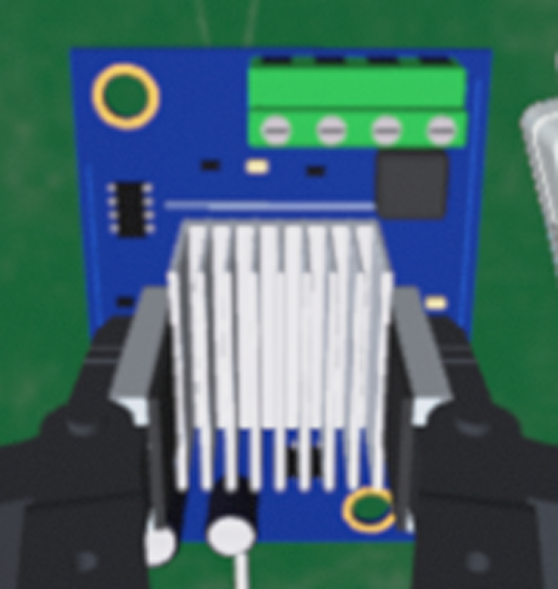

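{"method": "jog_arm", "body": {
  "plan": [
    [[-0.3,0,-0.2,0,0,0],[-0.6,-0.07,-0.2,0,0,0],[-0.9,-0.07,-0.17,0,0,0],[-0.9,-0.07,0,0,0,0],[-0.9,-0.07,0,0,0,0],[-0.9,-0.07,0,0,0,0],[-0.9,-0.07,0,0,0,0],[-0.9,-0.07,0,0,0,0],[-0.9,-0.07,0,0,0,0],[-0.9,-0.07,0,0,0,0]]
  ]
}}

```text
time_s: 7.15
position: [0.471, -0.1401, 0.1805]
tool_rot: [[-0.021, 1.0, -0.001], [1.0, 0.021, 0.0], [0.0, -0.001, -1.0]]
ft_force: [0.3, -0.5, -0.7]
grip_width: 0.0328
```

{"method": "jog_arm", "body": {
  "plan": [
    [[-0.9,-0.07,0,0,0,0],[-0.9,-0.07,0,0,0,0],[-0.9,0,0,0,0,0],[-0.9,0,0,0,0,0],[-0.9,0,0,0,0,0],[-0.9,0,0,0,0,0],[-0.6,0,0,0,0,0],[-0.4,0,0,0,0,0],[0,0,0,0,0,0],[0,0,0,0,0,0]]
  ]
}}

```text
time_s: 8.15
position: [0.4709, -0.394, 0.1802]
tool_rot: [[-0.02, 1.0, -0.001], [1.0, 0.02, 0.001], [0.001, -0.001, -1.0]]
ft_force: [0.3, -0.2, -0.9]
grip_width: 0.0329
```

{"method": "jog_arm", "body": {
  "plan": [
    [[0,0,0,0,0,0],[0,0,0,0,0,0],[0,0,0,0,0,0]]
  ]
}}

```text
time_s: 8.45
position: [0.4716, -0.3935, 0.1807]
tool_rot: [[-0.022, 1.0, 0.0], [1.0, 0.022, -0.0], [-0.0, 0.0, -1.0]]
ft_force: [0.2, 0.3, -0.9]
grip_width: 0.0328
```

```bash
python3 - <<'E'
from h import *
s=env.observe(); print(s['time_s'],s['position'].round(4),s['tool_rot'].round(4).tolist(),s['ft_force'].round(2),s['grip_width'])
C=cam('wrist');im,d=vision.get_image('wrist'); save('w5.png',im); import pickle; pickle.dump((C,s,im,d),open('w5.pkl','wb'))
E
```

```text
8.45 [ 0.4716 -0.3935  0.1807] [[-0.0217, 0.9998, 0.0], [0.9998, 0.0217, -0.0], [-0.0, 0.0, -1.0]] [ 0.22  0.29 -0.91] 0.03279084401282243
```

View pics/w5.png

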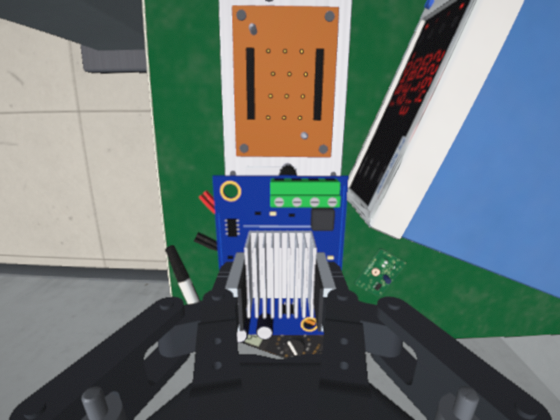

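{"method": "jog_arm", "body": {
  "plan": [
    [[0.2,0,0,0,0,0],[0.2,0,0,0,0,0],[0,0,0,0,0,0],[0,0,0,0,0,0],[0,0,0,0,0,0],[0,0,0,0,0,0]]
  ]
}}

```text
time_s: 9.1
position: [0.4712, -0.3783, 0.1805]
tool_rot: [[-0.021, 1.0, 0.0], [1.0, 0.021, -0.0], [-0.0, 0.0, -1.0]]
ft_force: [0.9, 0.1, -1.2]
grip_width: 0.0328
```

```bash
python3 - <<'E'
from h import *
import pickle
s=env.observe(); print(s['time_s'],s['position'].round(4),s['tool_rot'].round(4).tolist())
C=cam('wrist');im,d=vision.get_image('wrist'); pickle.dump((C,s,im,d),open('w6.pkl','wb'))
u=lambda a:cv2.resize(a,None,fx=8,fy=8,interpolation=cv2.INTER_CUBIC)
im5=pickle.load(open('w5.pkl','rb'))[2]
# tiles: w5 A, w5 B ; w6 A,B ; holes
T=lambda im,x,y:u(im[y-16:y+16,x-16:x+16])
g=np.vstack([np.hstack([T(im5,253,28),T(im5,304,135),T(im5,231,190)]),np.hstack([T(im,253,44),T(im,304,150),T(im,310,324)])])
save('pins.png',g)
E
```

```text
9.1 [ 0.4712 -0.3783  0.1805] [[-0.0208, 0.9998, 0.0], [0.9998, 0.0208, -0.0001], [-0.0001, 0.0, -1.0]]
```

View pics/pins.png

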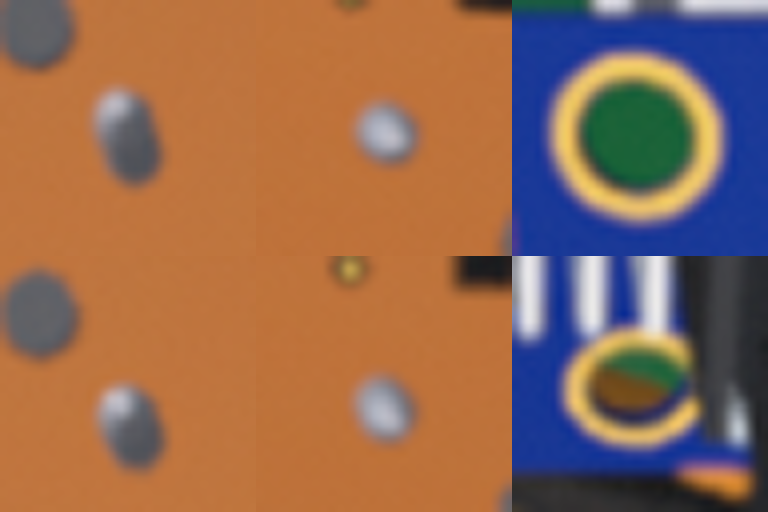

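```bash
cat > pins.py <<'E'
from h import *
import pickle
from scipy.optimize import minimize
def model(x,y,zt=.073):
    a=np.linspace(0,2*np.pi,24,endpoint=False); P=[]
    for z,r in [(-.018,.003),(-.007,.003),(-.004,.0024),(-.0015,.0016),(0,.0004)]:
        P.append(np.c_[x+r*np.cos(a),y+r*np.sin(a),np.full(24,zt+z)])
    return np.vstack(P)
def fit(C,im,px,hw=13,S=8):
    x0,y0=int(px[0])-hw,int(px[1])-hw
    t=im[y0:y0+2*hw,x0:x0+2*hw].astype(np.float32)
    t=cv2.resize(t,None,fx=S,fy=S,interpolation=cv2.INTER_CUBIC)
    sat=t[...,0]-t[...,2]   # orange: R-B large
    bg=np.median(sat); m=np.clip(1-sat/bg,0,1)
    # keep component near centre
    lab=cv2.connectedComponents((m>.5).astype(np.uint8))[1]; cy=int((px[1]-y0+.5)*S);cx=int((px[0]-x0+.5)*S); l=lab[cy,cx]; assert l
    m=(lab==l).astype(np.float32)
    w0=onplane(C,[px],.066)[0,:2]
    def cost(v):
        p=project(C,model(v[0]*1e-3,v[1]*1e-3)); p=(p-[x0,y0]+.5)*S-.5
        h=cv2.convexHull(p.astype(np.float32))[:,0]
        k=np.zeros_like(m); cv2.fillConvexPoly(k,np.round(h*16).astype(np.int32),1.0,cv2.LINE_AA,4)
        return np.abs(cv2.GaussianBlur(k,(0,0),5)-cv2.GaussianBlur(m,(0,0),5)).sum()/m.sum()
    best=min((minimize(cost,w0*1e3+np.array(o),method='Nelder-Mead',options=dict(initial_simplex=[w0*1e3+np.array(o)+e for e in ([0,0],[1.5,0],[0,1.5])])) for o in ([0,0],[2,2],[-2,-2])),key=lambda r:r.fun)
    return best.x/1e3,best.fun
def pose(A,B):
    v=B-A; yaw=np.arctan2(v[1],v[0])-np.arctan2(-84,44);c,s=np.cos(yaw),np.sin(yaw)
    return (A+B)/2-np.array([[c,-s],[s,c]])@[-.004,0],np.degrees(yaw),np.hypot(*v)
E
python3 - <<'E'
from pins import *
for f,a,b in [('w5.pkl',(252,28),(304,135)),('w6.pkl',(252.5,45),(304,150))]:
    C,s,im,d=pickle.load(open(f,'rb')); 
    A,ca=fit(C,im,a);B,cb=fit(C,im,b); print(f,A.round(4),B.round(4),ca,cb,pose(A,B))
# holes in hand: gold ellipse fits
for f in ['w5.pkl','w6.pkl']:
    C,s,im,d=pickle.load(open(f,'rb'))
    hsv=cv2.cvtColor(im,cv2.COLOR_RGB2HSV); out=[]
    for (x,y) in [(231,190),(310,324)]:
        t=im[y-16:y+16,x-16:x+16]; t=cv2.resize(t,None,fx=8,fy=8,interpolation=cv2.INTER_CUBIC); h=cv2.cvtColor(t,cv2.COLOR_RGB2HSV)
        m=((h[...,0]>12)&(h[...,0]<33)&(h[...,1]>70)&(h[...,2]>150)).astype(np.uint8); m[215:]=0
        c=max(cv2.findContours(m,0,1)[0],key=cv2.contourArea); e=cv2.fitEllipse(c); print(e)
        out.append((x-16+(e[0][0]+.5)/8-.5,y-16+(e[0][1]+.5)/8-.5))
    zt=s['position'][2]-.0042
    print(out); ctr,yaw,L=poseholes(C,out[0],out[1],zt); print(ctr-s['position'][:2],yaw,L, 'A,B',onplane(C,out,zt)[:,:2]-s['position'][:2])
E
```

```text
w5.pkl [ 0.4465 -0.2461] [ 0.4917 -0.3299] 0.05105727165937424 0.02062571980059147 (array([ 0.47306811, -0.28795278]), np.float64(0.7044231612642393), np.float64(0.09519630153432684))
w6.pkl [ 0.4465 -0.2462] [ 0.4917 -0.33  ] 0.047378960996866226 0.023845072835683823 (array([ 0.47314223, -0.28804459]), np.float64(0.6957924776185246), np.float64(0.09520997926088733))
((124.12604522705078, 135.97743225097656), (156.3628387451172, 166.21878051757812), 121.14686584472656)
((121.55497741699219, 130.50502014160156), (108.96990203857422, 121.80896759033203), 85.14242553710938)
[(230.07825565338135, 190.55967903137207), (308.756872177124, 323.8756275177002)]
[ 0.00029203 -0.00025149] 1.0502438956234788 0.09541790339995908 A,B [[-0.02661549  0.04152443]
 [ 0.0192009  -0.04217405]]
((124.19235229492188, 135.93917846679688), (156.59217834472656, 166.24005126953125), 121.14344024658203)
((123.3958511352539, 131.0438995361328), (104.34905242919922, 126.86307525634766), 87.93952941894531)
[(230.08654403686523, 190.5548973083496), (308.98698139190674, 323.9429874420166)]
[ 0.00033542 -0.00027158] 1.0557936742957128 0.09552033322857487 A,B [[-0.02660075  0.04154665]
 [ 0.01927295 -0.04223723]]
```

{"method": "jog_arm", "body": {
  "plan": [
    [[0.4,0.03,0,0,0,0.04],[0.6,0.03,0,0,0,0],[0.6,0.03,0.1,0,0,0],[0.46,0,0.3,0,0,0],[0.2,0,0.5,0,0,0],[0,0,0.5,0,0,0],[0,0,0.4,0,0,0],[0,0,0.3,0,0,0],[0,0,0.12,0,0,0],[0,0,0,0,0,0]]
  ]
}}

```text
time_s: 10.15
position: [0.4733, -0.2874, 0.0915]
tool_rot: [[-0.015, 1.0, -0.0], [1.0, 0.015, 0.0], [0.0, -0.0, -1.0]]
ft_force: [-0.8, -0.4, -1.3]
grip_width: 0.0331
```

{"method": "jog_arm", "body": {
  "plan": [
    [[0,0,0,0,0,0],[0,0,0,0,0,0],[0,0,0,0,0,0]]
  ]
}}

```text
time_s: 10.45
position: [0.4735, -0.2879, 0.0923]
tool_rot: [[-0.015, 1.0, 0.001], [1.0, 0.015, -0.001], [-0.001, 0.001, -1.0]]
ft_force: [-0.4, -1.0, -1.3]
grip_width: 0.0327
```

```bash
cat > look.py <<'E'
from pins import *
import sys
n=sys.argv[1]
s=env.observe(); print(s['time_s'],s['position'].round(4),s['tool_rot'].round(4).tolist(),s['ft_force'].round(2),s['wrist_torque'].round(2),s['grip_width'])
C=cam('wrist');im,d=vision.get_image('wrist'); pickle.dump((C,s,im,d),open(n+'.pkl','wb')); save(n+'.png',im)
T=lambda x,y:cv2.resize(im[y-20:y+20,x-20:x+20],None,fx=9,fy=9,interpolation=cv2.INTER_CUBIC)
save(n+'c.png',np.hstack([T(231,190),T(310,324)]))
E
python3 look.py w7
```

```text
10.45 [ 0.4735 -0.2879  0.0923] [[-0.0149, 0.9999, 0.0008], [0.9999, 0.0149, -0.0007], [-0.0007, 0.0008, -1.0]] [-0.39 -0.98 -1.27] [-0.01 -0.   -0.  ] 0.03267800783774925
```

View pics/w7.png

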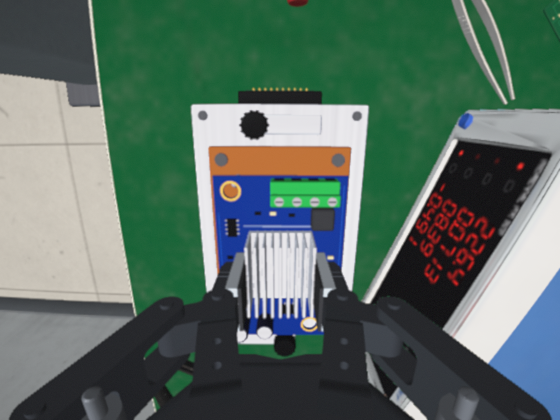

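View pics/w7c.png

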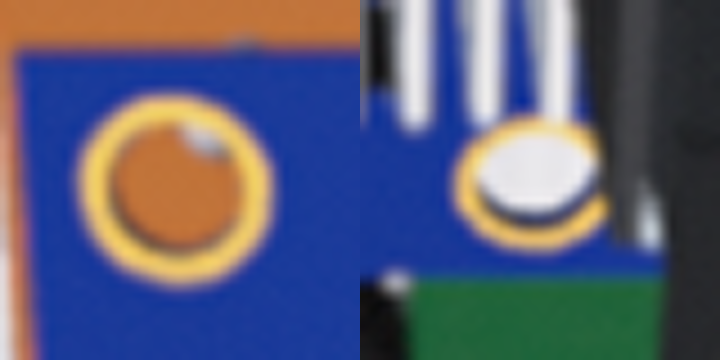

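```bash
cat > ov.py <<'E'
from pins import *
import sys
n=sys.argv[1]; C,s,im,d=pickle.load(open(n+'.pkl','rb'))
p=s['position']; R=s['tool_rot']; zt=p[2]-.0042
ring=[(230.08,190.56),(308.9,323.9)]
H=onplane(C,ring,zt)[:,:2]; print('holes',H.round(4),'pins .4465 -.2461  .4917 -.330', 'ring z',zt)
S=9;x0,y0=231-20,190-20
t=cv2.resize(im[y0:y0+40,x0:x0+40],None,fx=S,fy=S,interpolation=cv2.INTER_CUBIC); o=[t.copy()]
for c,col in [(H[0],(0,255,255)),(np.array([.4465,-.2461]),(255,0,0))]:
    q=t.copy()
    for z,r in [(.055,.003),(.066,.003),(.069,.0024),(.0715,.0016),(.073,.0004),(zt,.004),(zt-.002,.004)]:
        a=np.linspace(0,2*np.pi,40); cc=c if z<=.073 else H[0]
        pp=(project(C,np.c_[cc[0]+r*np.cos(a),cc[1]+r*np.sin(a),0*a+z])-[x0,y0]+.5)*S-.5
        cv2.polylines(q,[np.round(pp).astype(np.int32)],True,col,1)
    o.append(q)
g=np.hstack(o); save(n+'o.png',cv2.resize(g,None,fx=.74,fy=.74,interpolation=cv2.INTER_AREA))
E
python3 ov.py w7
```

```text
holes [[ 0.4472 -0.2461]
 [ 0.4925 -0.3302]] pins .4465 -.2461  .4917 -.330 ring z 0.08807507714073626
```

View pics/w7o.png

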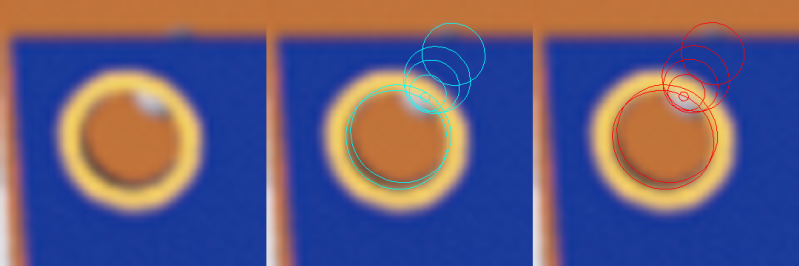

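{"method": "jog_arm", "body": {
  "plan": [
    [[0,-0.018,0.05,0,0,0],[0,0,0.08,0,0,0],[0,0,0.08,0,0,0],[0,0,0.06,0,0,0],[0,0,0.05,0,0,0],[0,0,0,0,0,0],[0,0,0,0,0,0]]
  ]
}}

```text
time_s: 11.2
position: [0.4727, -0.2877, 0.0789]
tool_rot: [[-0.015, 1.0, 0.0], [1.0, 0.015, -0.0], [-0.0, 0.0, -1.0]]
ft_force: [1.2, -0.5, -1.4]
grip_width: 0.0327
```

```bash
python3 look.py w8; python3 ov.py w8
```

```text
11.2 [ 0.4727 -0.2877  0.0789] [[-0.015, 0.9999, 0.0], [0.9999, 0.015, -0.0], [-0.0, 0.0, -1.0]] [ 1.2  -0.47 -1.38] [0.02 0.01 0.02] 0.03271485447068435
holes [[ 0.4463 -0.246 ]
 [ 0.4916 -0.33  ]] pins .4465 -.2461  .4917 -.330 ring z 0.07471922968415808
```

View pics/w8o.png

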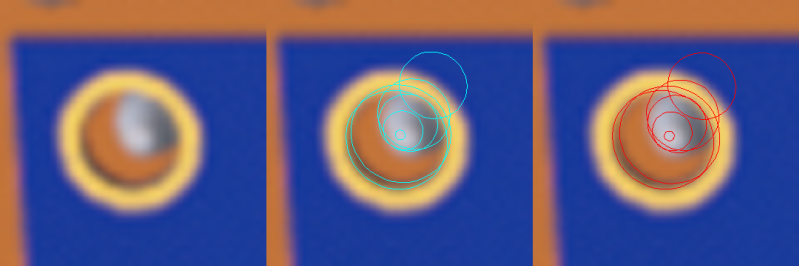

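View pics/w8c.png

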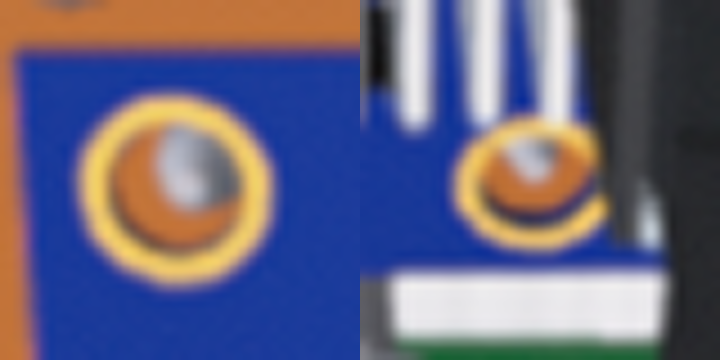

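{"method": "jog_arm", "body": {
  "plan": [
    [[0,0,0.04,0,0,0],[0,0,0.04,0,0,0],[0,0,0.04,0,0,0],[0,0,0.03,0,0,0],[0,0,0,0,0,0],[0,0,0,0,0,0]]
  ]
}}

```text
time_s: 11.85
position: [0.4726, -0.2877, 0.0729]
tool_rot: [[-0.015, 1.0, -0.0], [1.0, 0.015, 0.0], [0.0, -0.0, -1.0]]
ft_force: [0.5, 0.6, -1.0]
grip_width: 0.0329
```

```bash
python3 look.py w9; python3 ov.py w9
```

```text
11.85 [ 0.4726 -0.2877  0.0729] [[-0.015, 0.9999, -0.0], [0.9999, 0.015, 0.0], [0.0, -0.0, -1.0]] [ 0.51  0.57 -1.03] [ 0.04 -0.05  0.01] 0.03289919660827393
holes [[ 0.4463 -0.246 ]
 [ 0.4916 -0.33  ]] pins .4465 -.2461  .4917 -.330 ring z 0.06869261387601754
```

View pics/w9o.png

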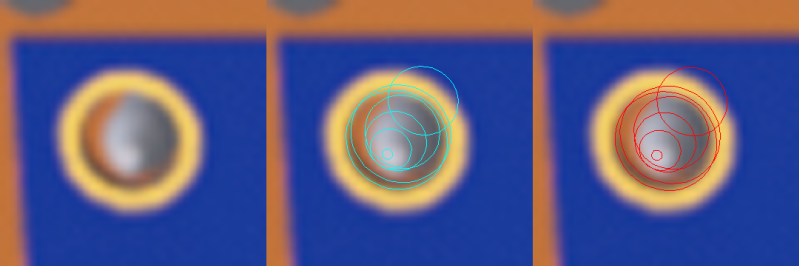

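View pics/w9c.png

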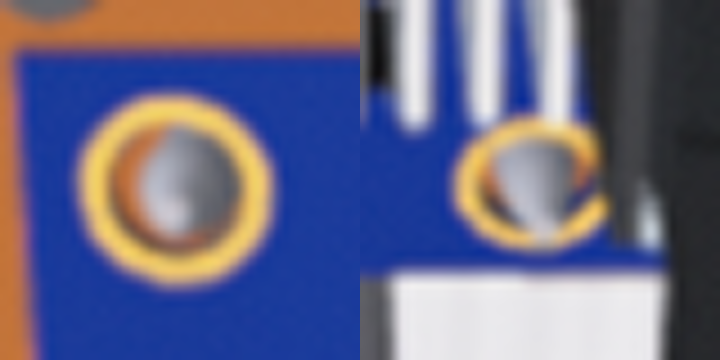

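{"method": "jog_arm", "body": {
  "plan": [
    [[0,0.008,0.03,0,0,0],[0,0,0.03,0,0,0],[0,0,0.03,0,0,0],[0,0,0.03,0,0,0],[0,0,0,0,0,0],[0,0,0,0,0,0]]
  ]
}}

```text
time_s: 12.5
position: [0.4729, -0.2877, 0.0681]
tool_rot: [[-0.015, 1.0, -0.0], [1.0, 0.015, 0.0], [0.0, -0.0, -1.0]]
ft_force: [1.0, 0.2, -0.9]
grip_width: 0.0327
```

{"method": "jog_arm", "body": {
  "plan": [
    [[0,0,0.025,0,0,0],[0,0,0.025,0,0,0],[0,0,0.025,0,0,0],[0,0,0,0,0,0],[0,0,0,0,0,0]]
  ]
}}

```text
time_s: 13.0
position: [0.473, -0.2877, 0.0652]
tool_rot: [[-0.015, 1.0, 0.0], [1.0, 0.015, -0.0], [-0.0, 0.0, -1.0]]
ft_force: [-1.1, 0.7, 1.2]
grip_width: 0.0328
```

{"method": "jog_arm", "body": {
  "plan": [
    [[0,0,0.02,0,0,0],[0,0,0.02,0,0,0],[0,0,0.02,0,0,0],[0,0,0,0,0,0],[0,0,0,0,0,0]]
  ]
}}

```text
time_s: 13.5
position: [0.473, -0.2877, 0.063]
tool_rot: [[-0.015, 1.0, 0.0], [1.0, 0.015, -0.0], [-0.0, 0.0, -1.0]]
ft_force: [-2.2, 0.9, 6.1]
grip_width: 0.0325
```

```bash
python3 look.py w10
```

```text
13.5 [ 0.473  -0.2877  0.063 ] [[-0.0151, 0.9999, 0.0002], [0.9999, 0.0151, -0.0002], [-0.0002, 0.0002, -1.0]] [-2.15  0.87  6.14] [ 0.2   0.28 -0.05] 0.03254873424034825
```

View pics/w10.png

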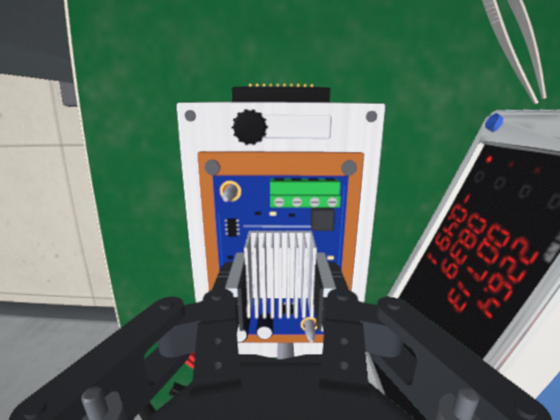

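{"method": "jog_arm", "body": {
  "plan": [
    [[0,-0.006,0.02,0,0,0],[0,0,0.02,0,0,0],[0,0,0.015,0,0,0],[0,0,0,0,0,0],[0,0,0,0,0,0],[0,0,0,0,0,0]]
  ]
}}

```text
time_s: 14.15
position: [0.473, -0.2877, 0.0611]
tool_rot: [[-0.015, 1.0, 0.001], [1.0, 0.015, -0.0], [-0.001, 0.001, -1.0]]
ft_force: [-1.0, 2.0, 6.6]
grip_width: 0.0329
```

```bash
python3 look.py w11; python3 -c "
from h import *
for i in range(4):
    s=env.observe(); print(s['time_s'],s['position'].round(4),s['ft_force'].round(2),np.abs(s['qvel']).max().round(3)); vision.get_image('wrist')
"
```

```text
14.15 [ 0.473  -0.2877  0.0611] [[-0.015, 0.9999, 0.0008], [0.9999, 0.015, -0.0005], [-0.0005, 0.0008, -1.0]] [-0.96  1.98  6.58] [ 0.37  0.25 -0.03] 0.03293959677362824
14.2 [ 0.473  -0.2877  0.0611] [-1.04  1.56  7.9 ] 0.149
14.25 [ 0.473  -0.2877  0.0611] [-1.03  1.37  9.34] 0.089
14.3 [ 0.473  -0.2877  0.0611] [-1.41  1.85  7.91] 0.112
14.35 [ 0.4729 -0.2877  0.0611] [-1.87  1.75  8.5 ] 0.105
```

View pics/w11c.png

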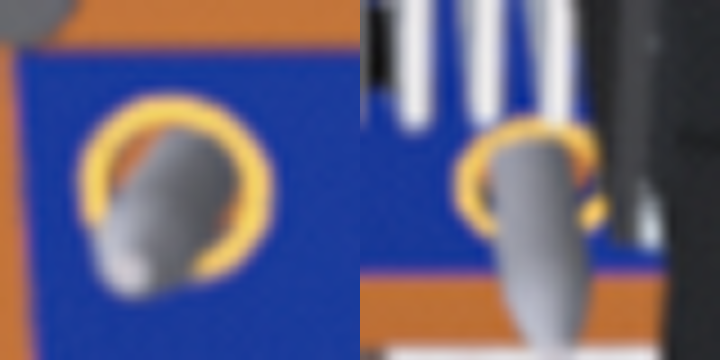

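{"method": "jog_arm", "body": {
  "plan": [
    [[0.005,-0.004,0.01,0,0,0],[0,0,0,0,0,0],[0,0,0,0,0,0],[0,0,0,0,0,0],[0,0,0,0,0,0]]
  ]
}}

```text
time_s: 14.9
position: [0.473, -0.2877, 0.0608]
tool_rot: [[-0.015, 1.0, 0.001], [1.0, 0.015, -0.001], [-0.001, 0.001, -1.0]]
ft_force: [-1.1, 2.0, 8.8]
grip_width: 0.0327
```

```bash
python3 look.py w12; python3 -c "
from h import *
F=[]
for i in range(8):
    s=env.observe(); F.append(s['ft_force']); vision.get_image('wrist')
print(s['time_s'],s['position'].round(4),np.mean(F,0).round(2),np.std(F,0).round(2),s['grip_width'])
"
```

```text
14.9 [ 0.473  -0.2877  0.0608] [[-0.015, 0.9999, 0.0012], [0.9999, 0.015, -0.001], [-0.001, 0.0012, -1.0]] [-1.09  2.02  8.79] [0.29 0.18 0.04] 0.032730957781674466
15.3 [ 0.473  -0.2877  0.0608] [-1.38  1.39  8.22] [0.45 0.47 0.33] 0.03297086204965233
```

View pics/w12c.png

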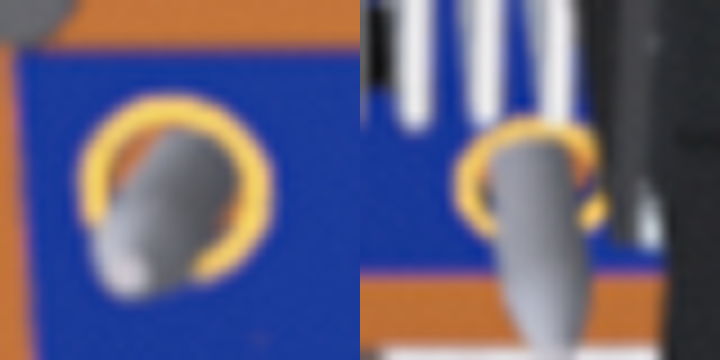

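```bash
python3 -c "
from h import *
print(close_job())"
```

```text
the job is handed in; nothing more can be done
None
```

The blue board is over both guide pins, with its green terminal end towards the header. The arm is still holding it down at about 9.5 N, with the job handed in at about 15.3 s. I gripped it by the heatsink at a 50 N squeeze.

What the last checks showed:
- **Push:** the wrist force averaged 8.2 N upward over 0.4 s. Adding the board's weight of about 1.2 N gives roughly 9.4 N. The arm's height puts the plate about 4.4 mm down, which works out to about 9.6 N on the springs, so the two agree.
- **Fit:** in the last wrist picture both pins come up through their own gold rings. The board has not slipped in the grip.
- **Side force:** about 1.4 N in x and 1.4 N in y stayed on the pins, even after two small corrections.
- **Disagreements:** the first wrist estimate of the board was about 4 mm away from the closer look. The top camera put the fixture 3–5 mm away in y. I followed the close wrist views, and the pins and holes then lined up.
- **Other items:** I did not take a final picture of the rest of the bench. I saw no unexpected contact forces during the moves.

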